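# File a sample carrier in the lever arch file

## Task

File the loose sample carrier that has two holes: lift the lever of the lever arch file until the rings spring open, thread the carrier onto the two posts so that it lies flat on the carriers already there, then press the lever down, past level, until you feel the rings click shut, and let go. Work gently and by feel, never putting more than 30 N on the lever or the carrier, and leave the blank carrier and everything else on the bench where it is.

Things in the scene. Friction and masses are not known exactly. Their poses are not given: they have to be found in the camera images.
- file: Lever arch file, fixed: grey board 250 x 200 x 4 mm. Origin on the bench under the middle between the posts; x across the posts' line to the lever, y along that line, z up; board x -83 to 167, y -100 to 100 mm. Two carriers already filed: top at z 12, x -58 to 12, y -55 to 55 mm. The arches reach z 54 mm and x 0 to 48 mm shut; leaning away open, x 42 to 72 mm, up to z 73 mm.
- post_l (a point): Top of the post at y = +40 mm of the file: an upright steel post 7 mm thick with a tapered top 4 mm high, top 45 mm above the bench. Shut rings: one arch per post closes over its top, so that nothing can be threaded on.
- post_r (a point): Top of the post at y = -40 mm of the file, like the other.
- lever_hinge (a point): Middle of the lever's hinge, at x 60, y 0, z 30 mm of the file, axis along the file's y, between steel cheeks (33 mm wide overall, 37 mm high, to x 71 mm). The lever's bar is flat steel 18 mm wide, 5 mm thick, reaching 94 mm from the axis, to the file's +x and level when shut, with a 9 mm round end; open, it stands 1.0 rad above level.
- lever (a joint): Angle of the lever's hub, which moves the rings, rad: 0 = rings shut, 1.0 = rings open, at its stop. Over-centre spring: about 7 N up at the pad lifts it off its shut rest; above 0.05 it springs open. Shutting takes up to about 12 N at the pad (most near 0.3), falling to nothing where it clicks over, under 0.05. Let go above that, it springs open again.
- lever_pad (a point): Point on the bar's upper face, 75 mm from the hinge axis, 2.5 mm above the bar's mid-plane; axes turn with the bar (x along it, away from the hinge). Shut, it is 32.5 mm above the bench, with 23 mm free below the bar. Here the bar can be pinched by its sides (18 mm) from above; it turns between the pads as it is lifted in an arc.
- carrier_grip (a point): Centre of the grip block (34 x 12 x 30 mm: x, y, high) on the carrier to be filed: a grey plate 70 x 110 x 4 mm with two holes 9.5 mm wide near its +x long edge, two glass coupons. x to the holes' edge, y along their line, z up. Plate's middle at x +10 mm, underside at z -19. 60 to 130 g. Lies left or right of the file; filed, its x points as the file's x.
- hole_l (a point): Centre of the carrier's +y hole at the underside; it belongs on post_l. At x +33, y +40, z -19 mm from carrier_grip.
- hole_r (a point): Centre of the carrier's -y hole at the underside; it belongs on post_r. At x +33, y -40, z -19 mm from carrier_grip.
- blank: The blank carrier: the same plate, block and coupons, but no holes; origin under the plate's middle. Leave alone.
- core: Cardboard roll core 56 mm wide, 35 mm high; origin under its middle. Leave alone.
- vial: Amber vial 28 mm wide, 55 mm high; origin under its middle. Leave alone.
- jar: White jar 60 mm wide, 75 mm high; origin under its middle. Leave alone.
- driver: Screwdriver lying, 170 mm long. Leave alone.
- weight: Steel knob weight 44 mm wide, 46 mm high; origin under its middle. Leave alone.
- dish: White dish 70 mm wide, 14 mm high; origin under its middle. Leave alone.
- handle (a joint): Give of the lever's bar against its hub, rad, about 0 at rest; negative = bar pressed down. The bar is sprung on the hub (2 N m/rad) and the hub lags when it is pressed, so at level the rings are not yet shut: press on below level; how far must be felt. Past the click comes a stiff stop where force rises steeply (15 to 20 N proves it reached); past -0.19 (some 40 N) it is overloaded.
There are look-alikes about, which are no part of the job. Leave any red look-alike of the part that bears carrier_grip alone.

How it is judged:
By the outcome, as a careful person would: the job done as asked, in the order asked, and still so for the second after the job is handed in, with the robot touching nothing.
It also fails if it takes over 72 s, if anything falls off the work surface, if the arm or the gripper's body presses on something with over 40 N, if the wrist force passes 120 N, or if a joint passes its speed limit or range.

## Robot

A 7-joint arm with a two-finger parallel gripper is mounted at the origin on the work surface. World frame = base frame: x ahead of the robot, y to its left, z up, the work surface at z = 0. Lengths are in m, angles in rad, forces in N, time in s.
With the tool pointing down it reaches from about 0.35 to 0.9 m from the base axis. Payload 19.9 kg.
Tool frame: the origin (TCP) lies on the centre line of the jaws, within the pads' length; the fingertips stand 22 mm ahead of it and the grasp point (between the pads) lies 3 mm ahead of it; z points along the fingers, x is the direction in which the jaws open and shut, and the axes are right-handed (so a half turn about z gives the same grasp; the last joint's range is limited). The gripper opens to 85 mm and grips with 20 to 120 N. Pads are 22 mm wide; open, the fingers measure 114 mm over their backs; the gripper's body (76 mm by 85 mm) begins 54 mm behind the grasp point. The pads swing forward as they close: fully open they stand 13 mm farther back than shut.
Start: joints at [-1.155, 0.417, -0.01, 1.614, 0.005, 1.111, -0.053], TCP at [0.276, 0.561, 0.214] pointing down, gripper open.
Joint ranges: [-2.81, 2.81], [-0.39, 2.02], [-1.27, 1.25], [0.06, 2.57], [-1.19, 4.33], [0.19, 2], [-2.82, 2.82]. Speed limits (rad/s): [1.89, 1.89, 2.39, 2.39, 3.01, 3.01, 3.01].

## Interface

Orientations are given as [roll, pitch, yaw] about the fixed x, y, z axes, in that order (R = Rz(yaw) Ry(pitch) Rx(roll)).
In Python, from bench import robot gives the robot as it stands.
- The arm moves only by the tool arm_command, never from a script. Its argument "moves" is a list of rows, each an object of numbers: "dx", "dy", "dz": the shift along the world's x, y, z in mm; "ax", "ay", "az": the turn, a rotation vector about the world's x, y, z in degrees. In form: [{"dx": .., "dy": .., "dz": .., "ax": .., "ay": .., "az": ..}, ...]. A call has 1 to 10 rows; each row is the pose to reach, as a shift and turn from the pose measured when the call began; what a row does not reach only later rows make up. A row lasts 1/12 s, in which the tool goes at most 41.7 mm and 7.16 degrees, less where a joint would pass 70% of its speed; a pose out of reach is approached as far as the arm can. A call with a gripper value outside its range is refused whole. "hand" is the opening, from 0 (shut) to 1 (fully open), set as the call begins (left out, the last holds). The fingers move at their own pace and stop on an object; "squeeze" is the grip in N (left out, the last holds). Time passes only in rows, so rows that repeat a pose let the fingers close. It gives the time, the measured TCP pose, the force and the opening at its end, in the units of the state.
- robot.state(): the state, without advancing time (a new reading comes with each control period).
- robot.grab_frame(name): name is "scene" or "top"; returns the picture (400x640x3 uint8, red, green, blue); there is no depth.
- robot.calibration(name): a dict with "K" (3x3 intrinsics, pixels), "k1" (the pictures are not rectified: a ray, as slopes to the right and down, at radius r is drawn at 1 + k1 r^2 times it, then the intrinsics apply), "R" (3x3) and "t" (3): a world point X has camera coordinates R X + t. Camera axes: x right, y down, z forward; pixel columns grow to the right and rows downward; lengths in m; the calibration is good to about 2 mm. A picture is of the moment at which its call begins. calibration takes no time and is no camera call.
- robot.sign_off(): hands the job in, once; it reports no verdict.
The state is a dict: "time": time; "qpos": joint angles; "qvel": joint speeds; "joint_torque": joint torques, N m; "tool_pos": TCP position; "orientation": TCP orientation; "force": force on the tool from outside, world axes, zero at the start; "moment": the same for the moment, N m; "opening": finger opening in m.
Only numpy, scipy, OpenCV 4.12 (cv2) and the standard library are available. Lean on these libraries where they do the work, as an engineer would, in place of code of your own. Each camera call takes 0.05 s, during which the arm holds its last target. There are 200 camera calls.

## Working session

There is one attempt and no reset: what is moved stays moved. The work goes in short steps, Python scripts to look and compute and a tool call to move; the robot and the scene stay as the last step left them, time stands still between calls to the robot, and variables do not carry over. Pictures are saved under pics/ and viewed, about 8 in all and at most 12, crops included, and the job is handed in when it is done.

Besides the shell and the picture viewer there is one more tool, called after "Call:" as a command line: name --argument value ..., lists and objects as JSON in quotes. arm_command: Moves the arm, as the interface text tells. Its arguments: {"type":"object","properties":{"moves":{"type":"array","items":{"type":"object","properties":{"dx":{"type":"number"},"dy":{"type":"number"},"dz":{"type":"number"},"ax":{"type":"number"},"ay":{"type":"number"},"az":{"type":"number"}}}},"hand":{"type":"number"},"squeeze":{"type":"number"}},"required":["moves"]}

```bash
mkdir -p pics; ls; cat > h.py <<'E'
import numpy as np, cv2
from bench import robot
def cal(n):
    c=robot.calibration(n); return np.array(c["K"]),float(c["k1"]),np.array(c["R"]),np.array(c["t"])
def ray(n,u,v):
    K,k1,R,t=cal(n)
    p=cv2.undistortPoints(np.array([[[u,v]]],float),K,np.array([k1,0,0,0,0]))[0,0]
    d=R.T@np.array([p[0],p[1],1]); return -R.T@t,d
def px2w(n,u,v,z):
    o,d=ray(n,u,v); return o+d*(z-o[2])/d[2]
def w2px(n,X):
    K,k1,R,t=cal(n)
    return cv2.projectPoints(np.atleast_2d(np.array(X,float)),cv2.Rodrigues(R)[0],t,K,np.array([k1,0,0,0,0]))[0][:,0]
def tri(a,b):
    # least squares of rays: (name,u,v)
    A=np.zeros((3,3));B=np.zeros(3)
    for x in (a,b):
        o,d=ray(*x); d/=np.linalg.norm(d); P=np.eye(3)-np.outer(d,d);A+=P;B+=P@o
    return np.linalg.solve(A,B)
def snap(n,f,crop=None,s=1):
    im=robot.grab_frame(n)[:,:,::-1]
    cv2.imwrite("pics/raw_"+f,im)
    if crop: x0,y0,x1,y1=crop; im=im[y0:y1,x0:x1]
    cv2.imwrite("pics/"+f,cv2.resize(np.ascontiguousarray(im),None,fx=s,fy=s,interpolation=cv2.INTER_CUBIC))
E
python3 - <<'E'
from h import *
snap("top","t1.png",None,1.25);snap("scene","s1.png",None,1.25)
for n in("top","scene"):
    K,k,R,t=cal(n);print(n,K.round(0).tolist(),k,(-R.T@t).round(3),R.round(2).tolist())
print(robot.state())
E
```

```text
pics
top [[494.0, 0.0, 320.0], [0.0, 494.0, 195.0], [0.0, 0.0, 1.0]] -0.07647309004958223 [0.234 0.01  1.738] [[0.0, -1.0, 0.01], [-0.99, -0.01, -0.16], [0.16, -0.01, -0.99]]
scene [[430.0, 0.0, 321.0], [0.0, 430.0, 199.0], [0.0, 0.0, 1.0]] -0.02505367037957781 [ 1.069 -0.022  1.037] [[0.01, 1.0, -0.0], [0.86, -0.01, -0.51], [-0.51, 0.01, -0.86]]
{'time': 0.1, 'qpos': array([-1.15450965,  0.41793517, -0.01031862,  1.61411326,  0.00470103,
        1.11068028, -0.05299522]), 'qvel': array([-0.00319599, -0.00218943, -0.00130449, -0.00014717,  0.00034646,
       -0.00073611, -0.00033162]), 'joint_torque': array([ 2.34525935e-03, -8.65821362e+01,  6.80553485e-01, -4.35639846e+01,
        1.91767205e-02,  5.00997048e-03, -1.59419238e-05]), 'tool_pos': array([0.27608332, 0.5603504 , 0.21331002]), 'orientation': array([3.14151198e+00, 1.10924126e-03, 1.11303712e+00]), 'force': array([-0.25818214, -0.58930673, -0.28458637]), 'moment': array([-5.33149111e-03, -7.28618317e-05, -1.68774640e-02]), 'opening': 0.08549686459795641}
```

View pics/t1.png

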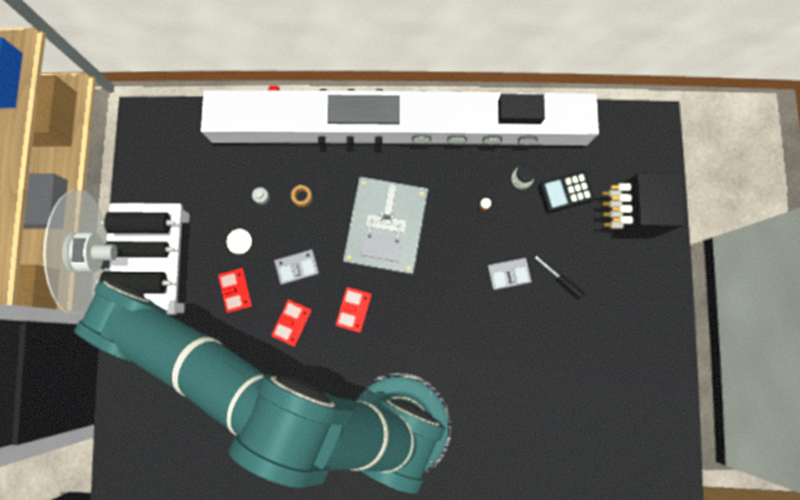

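View pics/s1.png

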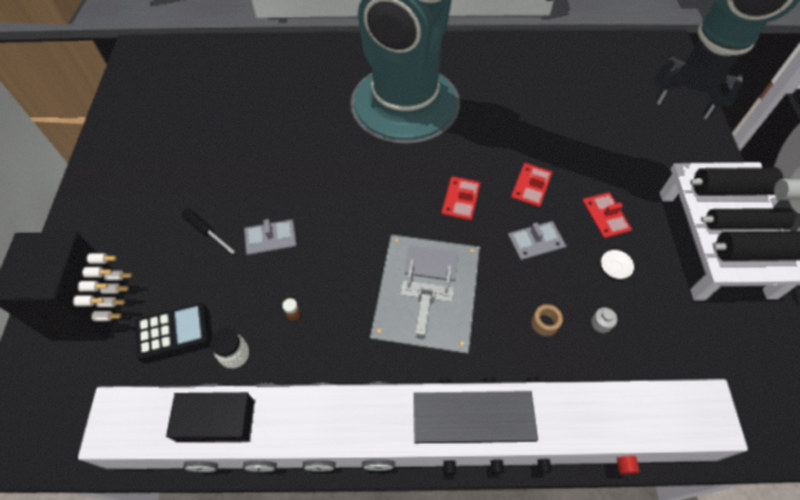

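The top view shows grey carriers at (297,267) and (510,274), the file at (385,225), and the red look-alikes. I'll enlarge these to tell which carrier has holes.

```bash
python3 - <<'E'
from h import *
T=cv2.imread("pics/raw_t1.png");S=cv2.imread("pics/raw_s1.png")
def cr(I,x,y,w,h,s): return cv2.resize(I[y:y+h,x:x+w],None,fx=s,fy=s,interpolation=cv2.INTER_CUBIC)
A=np.vstack([np.hstack([cr(S,400,165,66,50,6),cr(S,184,165,66,50,6)]),np.hstack([cr(T,205,190,66,50,6),cr(T,375,195,66,50,6)])])
B=np.hstack([cr(S,292,184,100,100,4),cr(T,262,135,100,100,4)])
cv2.imwrite("pics/A.png",A);cv2.imwrite("pics/B.png",B)
E
```

```text
(no output)
```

View pics/A.png

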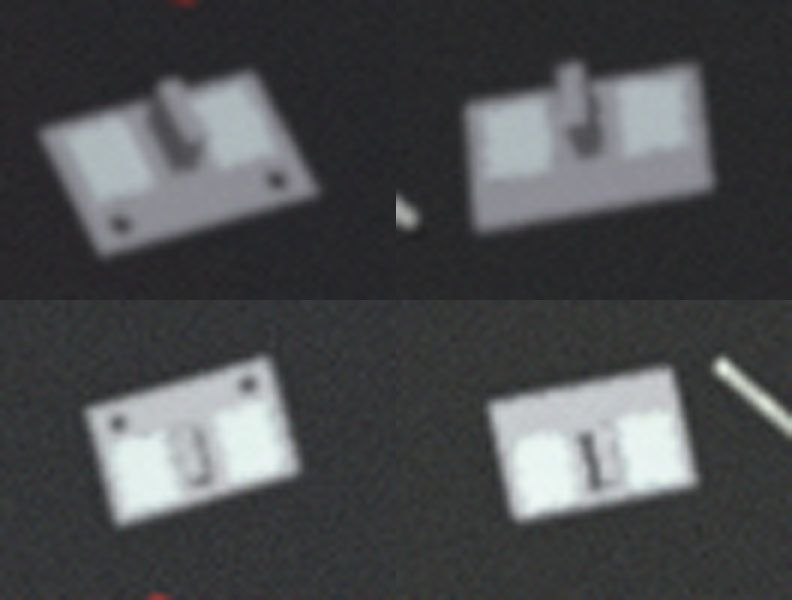

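View pics/B.png

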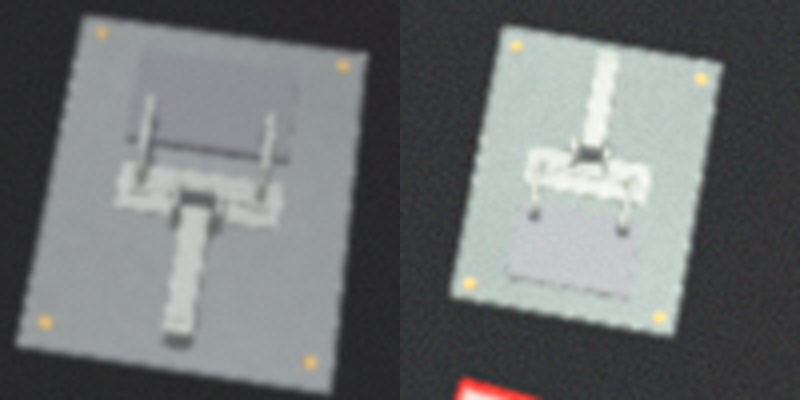

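The left carrier (tile 1) has two holes. Next: fit its pose and the file's pose.

```bash
cat >> h.py <<'E'
from scipy.optimize import least_squares
def fit(M,obs,x0):
    """M Nx3 local; obs {cam: Nx2}; returns x,y,yaw"""
    def W(p): c,s=np.cos(p[2]),np.sin(p[2]); return np.c_[p[0]+c*M[:,0]-s*M[:,1],p[1]+s*M[:,0]+c*M[:,1],M[:,2]]
    f=lambda p,cs=None:np.concatenate([(w2px(n,W(p))-o).ravel() for n,o in obs.items() if cs in(None,n)])
    r=least_squares(f,x0); 
    for n in obs: q=least_squares(lambda p:f(p,n),x0); print("  ",n,q.x.round(4),"res",np.abs(q.fun).max().round(2))
    print("both",r.x.round(4),"res",np.abs(r.fun).max().round(2)); return r.x
E
python3 - <<'E'
from h import *
tp=lambda L,ox,oy,s,bx=0,by=0:np.array([[ox+(x-bx+.5)/s-.5,oy+(y-by+.5)/s-.5] for x,y in L])
# carrier frame: origin grip centre; z of plate top =4mm on bench
C=np.array([[-25,-55,4],[-25,55,4],[45,55,4],[45,-55,4],[33,-40,4],[33,40,4]])/1e3
s=tp([(38,130),(252,70),(320,192),(104,258),(122,225),(277,181)],400,165,6)
t=tp([(300,470),(117,524),(84,408),(268,355),(249,385),(119,424)],205,190,6,0,300)
for v in s,t: pass
# top view: +y is left
print(w2px("top",[[.5,0,0],[.5,.1,0]]),w2px("scene",[[.5,0,0],[.5,.1,0]]))
print("carrier");c=fit(C,{"scene":s,"top":t},[.5,.2,.2])
F=np.array([[-83,-100,4],[-83,100,4],[167,100,4],[167,-100,4]])/1e3
s=tp([(84,15),(368,52),(331,394),(17,347)],292,184,4)
t=tp([(675,334),(451,298),(502,26),(722,63)],262,135,4,400,0)
print("file");f=fit(F,{"scene":s,"top":t},[.6,.0,-.1])
np.save("pose.npy",[c,f])
st=robot.state();print(st["tool_pos"],np.degrees(st["orientation"]))
def fw(p): a=f[2]; return f[0]+np.cos(a)*p[0]-np.sin(a)*p[1],f[1]+np.sin(a)*p[0]+np.cos(a)*p[1],p[2]
for n,p in dict(pad=(.135,0,.0325),tip=(.154,0,.03),hinge=(.06,0,.03),pl=(0,.04,.045),pr=(0,-.04,.045)).items(): print(n,np.round(fw(p),4),w2px("scene",fw(p)).round(1),w2px("top",fw(p)).round(1))
E
```

```text
[[319.83369846 196.7632729 ]
 [291.76997134 196.6014818 ]] [[327.0764162  212.17558283]
 [363.37835739 211.80745401]]
carrier
   scene [0.4297 0.2871 0.3046] res 0.58
   top [0.4303 0.2911 0.2955] res 0.67
both [0.4298 0.2886 0.3008] res 1.32
file
   scene [ 0.5213  0.0451 -0.1711] res 0.68
   top [ 0.5209  0.0476 -0.1643] res 0.38
both [ 0.5211  0.046  -0.1688] res 0.83
[0.27608332 0.5603504  0.21331002] [1.79995378e+02 6.35548426e-02 6.37723293e+01]
pad [0.6542 0.0233 0.0325] [[337.6 259.8]] [[313.5 152.4]]
tip [0.6729 0.0201 0.03  ] [[336.6 267.2]] [[314.5 147.4]]
hinge [0.5803 0.0359 0.03  ] [[341.6 233.6]] [[309.8 172.9]]
pl [0.5279 0.0854 0.045 ] [[359.9 212.9]] [[295.4 186.8]]
pr [0.5144 0.0065 0.045 ] [[329.8 208.7]] [[318.1 190.7]]
```

Call:
arm_command --moves '[{"dx": 378,"dy": -537,"dz": -14,"az": 16.5},{"dx": 378,"dy": -537,"dz": -14,"az": 16.5},{"dx": 378,"dy": -537,"dz": -14,"az": 16.5},{"dx": 378,"dy": -537,"dz": -14,"az": 16.5},{"dx": 378,"dy": -537,"dz": -14,"az": 16.5},{"dx": 378,"dy": -537,"dz": -14,"az": 16.5},{"dx": 378,"dy": -537,"dz": -14,"az": 16.5},{"dx": 378,"dy": -537,"dz": -14,"az": 16.5},{"dx": 378,"dy": -537,"dz": -14,"az": 16.5},{"dx": 378,"dy": -537,"dz": -14,"az": 16.5}]' --hand 1 --squeeze 20

```text
invalid input
```

Call:
arm_command --moves '[{"dx": 378,"dy": -537,"dz": -14,"ax": 0,"ay": 0,"az": 16.5},{"dx": 378,"dy": -537,"dz": -14,"ax": 0,"ay": 0,"az": 16.5},{"dx": 378,"dy": -537,"dz": -14,"ax": 0,"ay": 0,"az": 16.5},{"dx": 378,"dy": -537,"dz": -14,"ax": 0,"ay": 0,"az": 16.5},{"dx": 378,"dy": -537,"dz": -14,"ax": 0,"ay": 0,"az": 16.5},{"dx": 378,"dy": -537,"dz": -14,"ax": 0,"ay": 0,"az": 16.5},{"dx": 378,"dy": -537,"dz": -14,"ax": 0,"ay": 0,"az": 16.5},{"dx": 378,"dy": -537,"dz": -14,"ax": 0,"ay": 0,"az": 16.5}]' --hand 1 --squeeze 20

```text
time: 0.77
tool_pos: [0.467, 0.2884, 0.2065]
orientation: [-3.142, 0.001, 1.401]
force: [1.1, 0.4, -0.1]
opening: 0.0852
```

Call:
arm_command --moves '[{"dx": 187,"dy": -265,"dz": -6},{"dx": 187,"dy": -265,"dz": -6},{"dx": 187,"dy": -265,"dz": -6},{"dx": 187,"dy": -265,"dz": -6},{"dx": 187,"dy": -265,"dz": -6},{"dx": 187,"dy": -265,"dz": -6},{"dx": 187,"dy": -265,"dz": -6},{"dx": 187,"dy": -265,"dz": -6},{"dx": 187,"dy": -265,"dz": -80},{"dx": 187,"dy": -265,"dz": -80}]'

```text
invalid input
```

Call:
arm_command --moves '[{"dx": 187,"dy": -265,"dz": -6,"ax": 0,"ay": 0,"az": 0},{"dx": 187,"dy": -265,"dz": -6,"ax": 0,"ay": 0,"az": 0},{"dx": 187,"dy": -265,"dz": -6,"ax": 0,"ay": 0,"az": 0},{"dx": 187,"dy": -265,"dz": -6,"ax": 0,"ay": 0,"az": 0},{"dx": 187,"dy": -265,"dz": -6,"ax": 0,"ay": 0,"az": 0},{"dx": 187,"dy": -265,"dz": -6,"ax": 0,"ay": 0,"az": 0},{"dx": 187,"dy": -265,"dz": -6,"ax": 0,"ay": 0,"az": 0},{"dx": 187,"dy": -265,"dz": -6,"ax": 0,"ay": 0,"az": 0},{"dx": 187,"dy": -265,"dz": -80,"ax": 0,"ay": 0,"az": 0},{"dx": 187,"dy": -265,"dz": -80,"ax": 0,"ay": 0,"az": 0}]'

```text
time: 1.6
tool_pos: [0.655, 0.0206, 0.1252]
orientation: [3.14, 0.002, 1.397]
force: [0.8, 1.6, -1.6]
opening: 0.0852
```

Call:
arm_command --moves '[{"dx": -1,"dy": 2,"dz": -40,"ax": 0,"ay": 0,"az": 0},{"dx": -1,"dy": 2,"dz": -70,"ax": 0,"ay": 0,"az": 0},{"dx": -1,"dy": 2,"dz": -91,"ax": 0,"ay": 0,"az": 0},{"dx": -1,"dy": 2,"dz": -91,"ax": 0,"ay": 0,"az": 0}]' --hand 0.55

```text
time: 1.93
tool_pos: [0.6509, 0.0225, 0.0293]
orientation: [-3.136, 0.004, 1.398]
force: [0.0, 0.1, -0.2]
opening: 0.047
```

```bash
python3 - <<'E'
from h import *
snap("scene","s2.png",(292,174,422,284),6)
print(robot.state()["tool_pos"],robot.state()["force"])
E
```

```text
[0.65247691 0.02252272 0.03220114] [-0.11122952 -0.80167391  0.56662137]
```

View pics/s2.png

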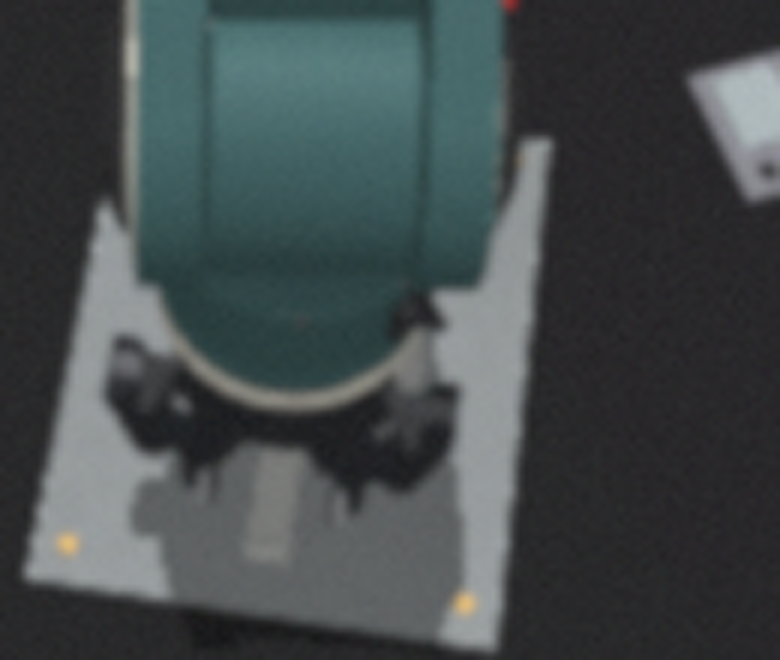

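The fingers straddle the bar: inner faces near x 210 and 345, bar centre near 270 in the crop. I'll close on it.

Call:
arm_command --moves '[{"dx": 0,"dy": 0,"dz": 1,"ax": 0,"ay": 0,"az": 0},{"dx": 0,"dy": 0,"dz": 1,"ax": 0,"ay": 0,"az": 0},{"dx": 0,"dy": 0,"dz": 1,"ax": 0,"ay": 0,"az": 0},{"dx": 0,"dy": 0,"dz": 1,"ax": 0,"ay": 0,"az": 0},{"dx": 0,"dy": 0,"dz": 1,"ax": 0,"ay": 0,"az": 0}]' --hand 0 --squeeze 20

```text
time: 2.4
tool_pos: [0.6529, 0.0226, 0.0341]
orientation: [-3.14, 0.002, 1.398]
force: [0.1, -0.2, 0.1]
opening: 0.0002
```

```bash
python3 - <<'E'
from h import *
snap("scene","s3.png",(292,174,422,284),6)
st=robot.state();print(st["tool_pos"],st["force"],st["moment"],st["opening"])
for z in (.012,.034,.0): print(w2px("scene",[.6529,.0226,z]))
E
```

```text
[0.65282431 0.02260092 0.03393486] [ 1.10623907  0.53533474 -0.05449004] [-0.00680876  0.01533327 -0.03403454] 0.00020453380720592248
[[337.08945323 262.40651359]]
[[337.36844521 259.0662336 ]]
[[336.94130098 264.17997366]]
```

View pics/s3.png

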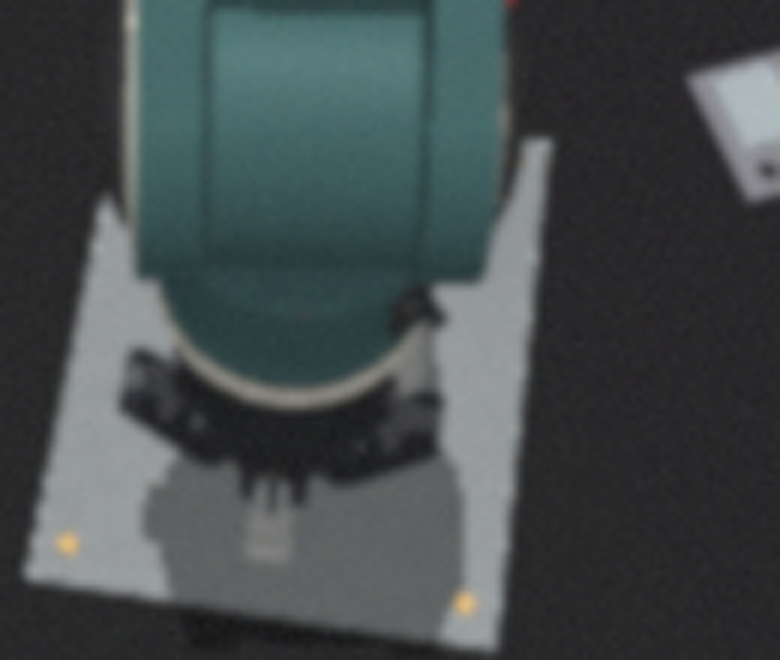

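Call:
arm_command --moves '[{"dx": 0,"dy": 0,"dz": -2,"ax": 0,"ay": 0,"az": 0},{"dx": 0,"dy": 0,"dz": -3,"ax": 0,"ay": 0,"az": 0},{"dx": 0,"dy": 0,"dz": -3,"ax": 0,"ay": 0,"az": 0}]'

```text
time: 2.7
tool_pos: [0.6527, 0.0226, 0.0307]
orientation: [-3.14, 0.003, 1.398]
force: [-0.7, 0.1, -0.0]
opening: -0.0
```

Call:
arm_command --moves '[{"dx": 0,"dy": 0,"dz": 2,"ax": 0,"ay": 0,"az": 0},{"dx": 0,"dy": 0,"dz": 5,"ax": 0,"ay": 0,"az": 0},{"dx": 0,"dy": 0,"dz": 6,"ax": 0,"ay": 0,"az": 0},{"dx": 0,"dy": 0,"dz": 6,"ax": 0,"ay": 0,"az": 0}]'

```text
time: 3.03
tool_pos: [0.653, 0.0226, 0.0372]
orientation: [-3.141, 0.002, 1.398]
force: [-0.2, 0.4, 0.2]
opening: 0.0002
```

```bash
python3 - <<'E'
from h import *
a=cv2.imread("pics/raw_s3.png");b=cv2.imread("pics/raw_s2.png")
c=lambda I:cv2.convertScaleAbs(cv2.resize(I[238:276,312:362],None,fx=8,fy=8,interpolation=cv2.INTER_CUBIC),alpha=1.7)
cv2.imwrite("pics/z.png",np.hstack([c(b),c(a)]))
E
```

```text
(no output)
```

View pics/z.png

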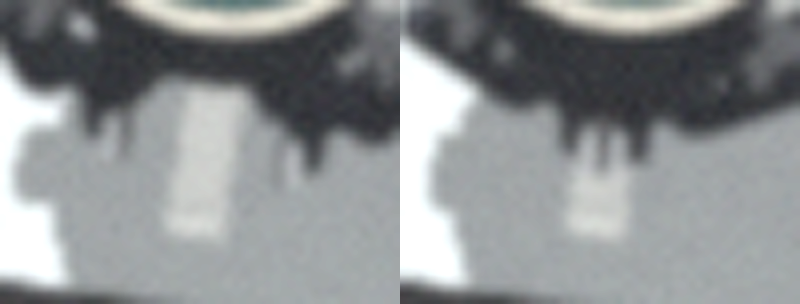

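```bash
python3 - <<'E'
from h import *
st=robot.state();print(st["tool_pos"],st["orientation"])
d=np.array([.441,.897,0]);n=np.array([-.897,.441,0]);c=np.array([.2761,.5604,.2133])
for s in(-1,1):
    for dz in (-.022,-.009,.02,.05): print(s,dz,w2px("scene",c+s*.05*d+[0,0,dz]).round(1)*1.25)
im=cv2.imread("pics/raw_s1.png")[50:110,505:605]
cv2.imwrite("pics/z2.png",cv2.convertScaleAbs(cv2.resize(im,None,fx=8,fy=8,interpolation=cv2.INTER_CUBIC),alpha=1.8))
E
```

```text
[0.65297008 0.02261924 0.03718971] [-3.14053230e+00  2.38564091e-03  1.39754817e+00]
-1 -0.022 [[647.875 119.375]]
-1 -0.009 [[650.25 115.  ]]
-1 0.02 [[655.625 105.   ]]
-1 0.05 [[661.625  94.125]]
1 -0.022 [[694.875 134.625]]
1 -0.009 [[697.75  130.375]]
1 0.02 [[704.375 120.5  ]]
1 0.05 [[711.5   109.875]]
```

View pics/z2.png

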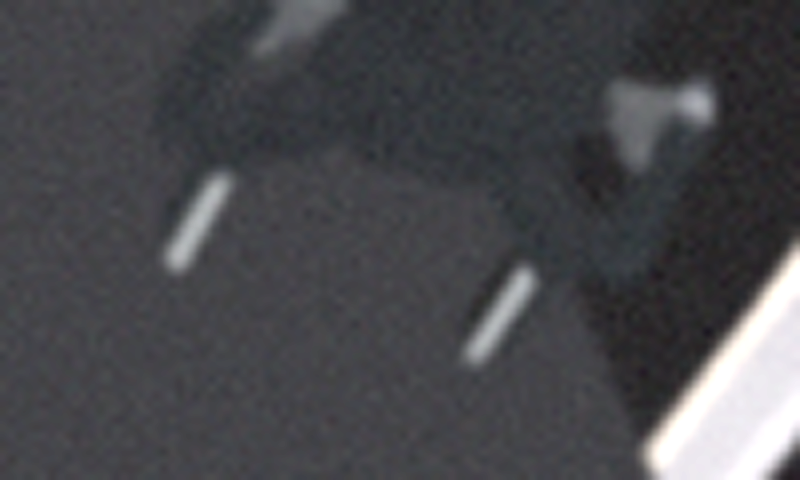

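The pad tips sit roughly 30 mm higher than the stated tip geometry implies, so the fingers shut above the bar. I'll reopen them and go down step by step, checking force.

Call:
arm_command --moves '[{"dx": 1,"dy": 0,"dz": 0,"ax": 0,"ay": 0,"az": 0},{"dx": 1,"dy": 0,"dz": 0,"ax": 0,"ay": 0,"az": 0},{"dx": 1,"dy": 0,"dz": 0,"ax": 0,"ay": 0,"az": 0},{"dx": 1,"dy": 0,"dz": -8,"ax": 0,"ay": 0,"az": 0},{"dx": 1,"dy": 0,"dz": -14,"ax": 0,"ay": 0,"az": 0},{"dx": 1,"dy": 0,"dz": -14,"ax": 0,"ay": 0,"az": 0}]' --hand 0.5

```text
time: 3.53
tool_pos: [0.6529, 0.0226, 0.0213]
orientation: [-3.138, 0.003, 1.398]
force: [-0.3, -0.3, 0.3]
opening: 0.0428
```

Call:
arm_command --moves '[{"dx": 0,"dy": 0,"dz": -3,"ax": 0,"ay": 0,"az": 0},{"dx": 0,"dy": 0,"dz": -5,"ax": 0,"ay": 0,"az": 0},{"dx": 0,"dy": 0,"dz": -5,"ax": 0,"ay": 0,"az": 0}]'

```text
time: 3.78
tool_pos: [0.6526, 0.0226, 0.0157]
orientation: [-3.137, 0.003, 1.398]
force: [0.5, -0.5, 0.3]
opening: 0.0427
```

Call:
arm_command --moves '[{"dx": 1,"dy": 0,"dz": -4,"ax": 0,"ay": 0,"az": 0},{"dx": 1,"dy": 0,"dz": -7,"ax": 0,"ay": 0,"az": 0},{"dx": 1,"dy": 0,"dz": -7,"ax": 0,"ay": 0,"az": 0}]'

```text
time: 4.03
tool_pos: [0.6532, 0.0226, 0.0079]
orientation: [-3.137, 0.003, 1.398]
force: [0.0, -0.2, 0.3]
opening: 0.0428
```

Call:
arm_command --moves '[{"dx": 0,"dy": 0,"dz": 0,"ax": 0,"ay": 0,"az": 0},{"dx": 0,"dy": 0,"dz": 0,"ax": 0,"ay": 0,"az": 0},{"dx": 0,"dy": 0,"dz": 0,"ax": 0,"ay": 0,"az": 0},{"dx": 0,"dy": 0,"dz": 0,"ax": 0,"ay": 0,"az": 0}]' --hand 0 --squeeze 20

```text
time: 4.37
tool_pos: [0.6533, 0.0227, 0.008]
orientation: [-3.137, 0.003, 1.398]
force: [-0.0, 0.8, -0.3]
opening: 0.0173
```

Gripped at 17.3 mm. Now lifting along the arc.

Call:
arm_command --moves '[{"dx": 0,"dy": 0,"dz": 4,"ax": 0,"ay": 0,"az": 0},{"dx": -0.4,"dy": 0.1,"dz": 7.5,"ax": 0,"ay": 0,"az": 0},{"dx": -1.5,"dy": 0.3,"dz": 15,"ax": 0,"ay": 0,"az": 0},{"dx": -1.5,"dy": 0.3,"dz": 15,"ax": 0,"ay": 0,"az": 0}]'

```text
time: 4.7
tool_pos: [0.6513, 0.0233, 0.0248]
orientation: [-3.136, 0.003, 1.398]
force: [-7.4, 1.0, 7.6]
opening: 0.017
```

Call:
arm_command --moves '[{"dx": -3,"dy": 0.5,"dz": 9,"ax": 0,"ay": 0,"az": 0},{"dx": -7,"dy": 1.2,"dz": 19,"ax": 0,"ay": 0,"az": 0},{"dx": -13,"dy": 2.2,"dz": 28.5,"ax": 0,"ay": 0,"az": 0},{"dx": -20.5,"dy": 3.5,"dz": 37,"ax": 0,"ay": 0,"az": 0},{"dx": -27,"dy": 4.6,"dz": 42.5,"ax": 0,"ay": 0,"az": 0},{"dx": -31,"dy": 5.3,"dz": 45,"ax": 0,"ay": 0,"az": 0},{"dx": -31,"dy": 5.3,"dz": 45,"ax": 0,"ay": 0,"az": 0}]'

```text
time: 5.28
tool_pos: [0.6196, 0.0288, 0.0708]
orientation: [-3.136, 0.003, 1.398]
force: [-2.0, -0.2, -4.3]
opening: 0.0175
```

Call:
arm_command --moves '[{"dx": 0,"dy": 0,"dz": 0,"ax": 0,"ay": 0,"az": 0},{"dx": 0,"dy": 0,"dz": 0,"ax": 0,"ay": 0,"az": 0},{"dx": 0,"dy": 0,"dz": 0,"ax": 0,"ay": 0,"az": 0},{"dx": 0,"dy": 0,"dz": 15,"ax": 0,"ay": 0,"az": 0},{"dx": 0,"dy": 0,"dz": 50,"ax": 0,"ay": 0,"az": 0},{"dx": 0,"dy": 0,"dz": 90,"ax": 0,"ay": 0,"az": 0},{"dx": -190,"dy": 260,"dz": 90,"ax": 0,"ay": 0,"az": 27.1},{"dx": -190,"dy": 260,"dz": 90,"ax": 0,"ay": 0,"az": 27.1},{"dx": -190,"dy": 260,"dz": 90,"ax": 0,"ay": 0,"az": 27.1},{"dx": -190,"dy": 260,"dz": 90,"ax": 0,"ay": 0,"az": 27.1}]' --hand 0.7

```text
time: 6.12
tool_pos: [0.5204, 0.1645, 0.1612]
orientation: [-3.137, 0.003, 1.877]
force: [1.2, 0.7, 0.1]
opening: 0.0598
```

Call:
arm_command --moves '[{"dx": -116,"dy": 159,"dz": 0,"ax": 0,"ay": 0,"az": 0},{"dx": -116,"dy": 159,"dz": 0,"ax": 0,"ay": 0,"az": 0},{"dx": -116,"dy": 159,"dz": 0,"ax": 0,"ay": 0,"az": 0},{"dx": -116,"dy": 159,"dz": 0,"ax": 0,"ay": 0,"az": 0}]'

```text
time: 6.45
tool_pos: [0.4221, 0.2994, 0.1615]
orientation: [-3.138, 0.003, 1.877]
force: [1.3, 0.5, 0.2]
opening: 0.0594
```

Call:
arm_command --moves '[{"dx": 8,"dy": -11,"dz": -35,"ax": 0,"ay": 0,"az": 0},{"dx": 8,"dy": -11,"dz": -75,"ax": 0,"ay": 0,"az": 0},{"dx": 8,"dy": -11,"dz": -105,"ax": 0,"ay": 0,"az": 0},{"dx": 8,"dy": -11,"dz": -105,"ax": 0,"ay": 0,"az": 0}]'

```text
time: 6.78
tool_pos: [0.4279, 0.2867, 0.0519]
orientation: [-3.132, 0.005, 1.877]
force: [-1.5, -0.2, -1.0]
opening: 0.0595
```

```bash
python3 - <<'E'
from h import *
snap("scene","s4.png",(292,160,470,285),4.4)
st=robot.state();print(st["tool_pos"],st["orientation"],st["force"])
E
```

```text
[0.42912831 0.28751092 0.05480752] [-3.13414127  0.00411229  1.87648008] [ 0.56196138 -0.68721505  1.16333566]
```

View pics/s4.png

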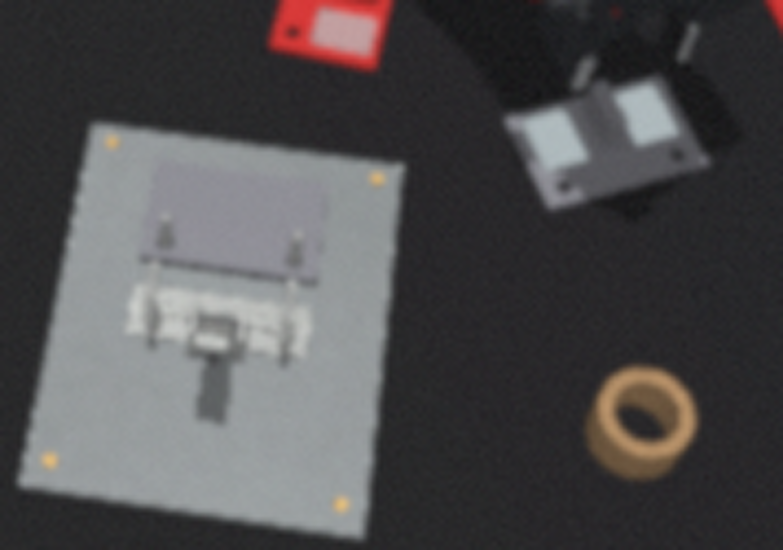

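The file is open, with the posts at crop (165,235) and (297,245). The pad tips are at (580,85) and (685,58). From these I'll work out where the tips really are.

```bash
python3 - <<'E'
from h import *
tp=np.array([.4291,.2875,.0548]);a=1.8765;d=np.array([np.cos(a),np.sin(a),0])
obs=np.array([[292+580/4.4,160+85/4.4],[292+685/4.4,160+58/4.4]])
for hw in(.031,.034):
  f=lambda p:(w2px("scene",[tp+s*hw*d+p for s in(-1,1)])-obs).ravel()
  r=least_squares(f,[0,0,0]);print(hw,r.x,r.fun)
for dx in (-.02,-.01,0): 
  print(dx, least_squares(lambda p:(w2px("scene",[tp+s*p[1]*d+[dx,0,0]+[0,p[2],p[0]] for s in(-1,1)])-obs).ravel(),[0,.03,0]).x)
# posts
print(w2px("scene",[[.5279,.0854,.045],[.5144,.0065,.045]]),[292+297/4.4,160+237/4.4],[292+165/4.4,160+228/4.4])
# tip of closed vs initial pic
tp=np.array([.2761,.5604,.2133]);a=1.113;d=np.array([np.cos(a),np.sin(a),0]);obs=np.array([[526.9,83.8],[564.4,95.3]])
r=least_squares(lambda p:(w2px("scene",[tp+s*.044*d+p for s in(-1,1)])-obs).ravel(),[0,0,0]);print(r.x,r.fun)
E
```

```text
0.031 [ 0.08068636 -0.03222139  0.13441804] [ 0.09396632  0.32744746 -0.09497145 -0.33086783]
0.034 [ 0.0265338  -0.00534559  0.0523377 ] [ 0.09396632  0.32744746 -0.09497145 -0.33086783]
-0.02 [-0.01819472  0.03657793  0.01774904]
-0.01 [-0.00303747  0.03602394  0.01278606]
0 [0.01211977 0.03546995 0.00782308]
[[359.92543061 212.91015469]
 [329.83005129 208.73329768]] [359.5, 213.86363636363637] [329.5, 211.8181818181818]
[ 0.06318682 -0.04339167  0.08614113] [ 0.07019341 -0.22043215 -0.0694285   0.216563  ]
```

Call:
arm_command --moves '[{"dx": 0,"dy": -5,"dz": -20,"ax": 0,"ay": 0,"az": 0},{"dx": 0,"dy": -5,"dz": -35,"ax": 0,"ay": 0,"az": 0},{"dx": 0,"dy": -5,"dz": -45,"ax": 0,"ay": 0,"az": 0},{"dx": 0,"dy": -5,"dz": -45,"ax": 0,"ay": 0,"az": 0}]'

```text
time: 7.17
tool_pos: [0.4294, 0.2827, 0.0099]
orientation: [-3.134, 0.004, 1.876]
force: [-1.3, -0.3, -0.7]
opening: 0.0602
```

Call:
arm_command --moves '[{"dx": 0,"dy": 0,"dz": 0,"ax": 0,"ay": 0,"az": 0},{"dx": 0,"dy": 0,"dz": 0,"ax": 0,"ay": 0,"az": 0},{"dx": 0,"dy": 0,"dz": 0,"ax": 0,"ay": 0,"az": 0},{"dx": 0,"dy": 0,"dz": 0,"ax": 0,"ay": 0,"az": 0},{"dx": 0,"dy": 0,"dz": 0,"ax": 0,"ay": 0,"az": 0},{"dx": 0,"dy": 0,"dz": 0,"ax": 0,"ay": 0,"az": 0}]' --hand 0 --squeeze 25

```text
time: 7.67
tool_pos: [0.4299, 0.283, 0.0109]
orientation: [-3.135, 0.004, 1.876]
force: [-2.9, -1.5, 11.1]
opening: 0.0108
```

Call:
arm_command --moves '[{"dx": 0,"dy": 0,"dz": 5,"ax": 0,"ay": 0,"az": 0},{"dx": 0,"dy": 0,"dz": 20,"ax": 0,"ay": 0,"az": 0},{"dx": 0,"dy": 0,"dz": 50,"ax": 0,"ay": 0,"az": 0},{"dx": 0,"dy": 0,"dz": 85,"ax": 0,"ay": 0,"az": 0},{"dx": 7,"dy": -40,"dz": 95,"ax": 0,"ay": 0,"az": -4.5},{"dx": 14,"dy": -80,"dz": 95,"ax": 0,"ay": 0,"az": -9},{"dx": 20,"dy": -120,"dz": 95,"ax": 0,"ay": 0,"az": -13.5},{"dx": 27,"dy": -160,"dz": 95,"ax": 0,"ay": 0,"az": -18},{"dx": 34,"dy": -200,"dz": 95,"ax": 0,"ay": 0,"az": -23},{"dx": 39,"dy": -232,"dz": 95,"ax": 0,"ay": 0,"az": -27.3}]'

```text
time: 8.5
tool_pos: [0.4691, 0.0481, 0.1067]
orientation: [-3.136, 0.003, 1.394]
force: [0.8, 0.6, -0.8]
opening: 0.0111
```

Call:
arm_command --moves '[{"dx": 0,"dy": -5,"dz": -8,"ax": 0,"ay": 0,"az": 0},{"dx": 0,"dy": -5,"dz": -18,"ax": 0,"ay": 0,"az": 0},{"dx": 0,"dy": -5,"dz": -18,"ax": 0,"ay": 0,"az": 0}]'

```text
time: 8.75
tool_pos: [0.4682, 0.0434, 0.0875]
orientation: [-3.134, 0.004, 1.394]
force: [-1.4, 0.9, -1.5]
opening: 0.0109
```

```bash
python3 - <<'E'
from h import *
snap("scene","s5.png",(290,165,400,245),7.2)
im=robot.grab_frame("top")[:,:,::-1];cv2.imwrite("pics/raw_t5.png",im)
st=robot.state();print(st["tool_pos"],st["orientation"],st["force"],st["opening"])
E
```

```text
[0.46868178 0.04441995 0.08853804] [-3.13518398  0.00332952  1.39635326] [-0.75921216 -0.55664371  0.18268116] 0.010750552134675209
```

View pics/s5.png

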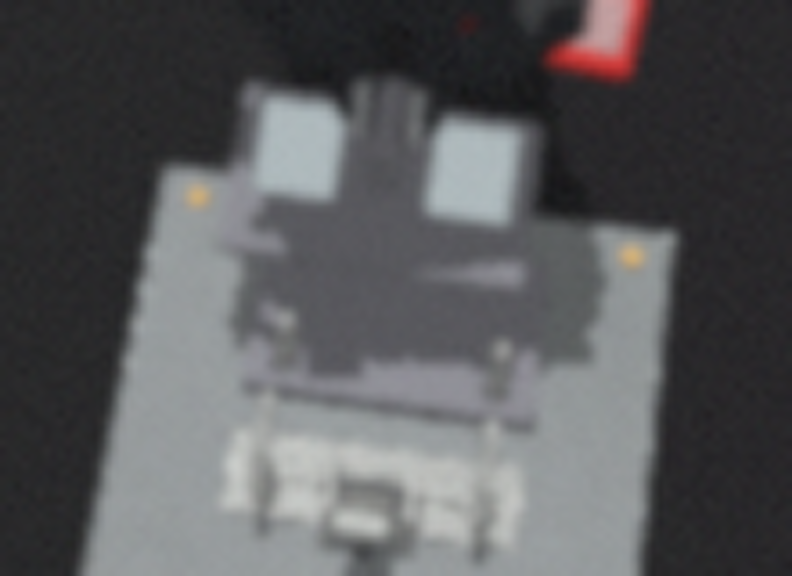

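The post tips at crop (285,315) and (502,345) match the file fit to within 0.2 px. The plate's front edge is in shadow, so I'll average frames and boost the contrast.

```bash
python3 - <<'E'
from h import *
a=np.mean([robot.grab_frame("scene").astype(float) for _ in range(10)],0)[:,:,::-1]
np.save("a5.npy",a)
c=a[172:218,312:374]
g=255*(np.clip(c/255,0,1))**.5; g=np.clip((g-70)*1.7,0,255)
g=cv2.resize(g,None,fx=12.5,fy=12.5,interpolation=cv2.INTER_CUBIC).clip(0,255).astype(np.uint8)
cv2.imwrite("pics/e5.png",g);print(g.shape)
print(robot.state()["tool_pos"],robot.state()["orientation"])
E
```

```text
(575, 775, 3)
[0.46908358 0.0432315  0.08876849] [-3.13628912  0.00339753  1.39415955]
```

View pics/e5.png

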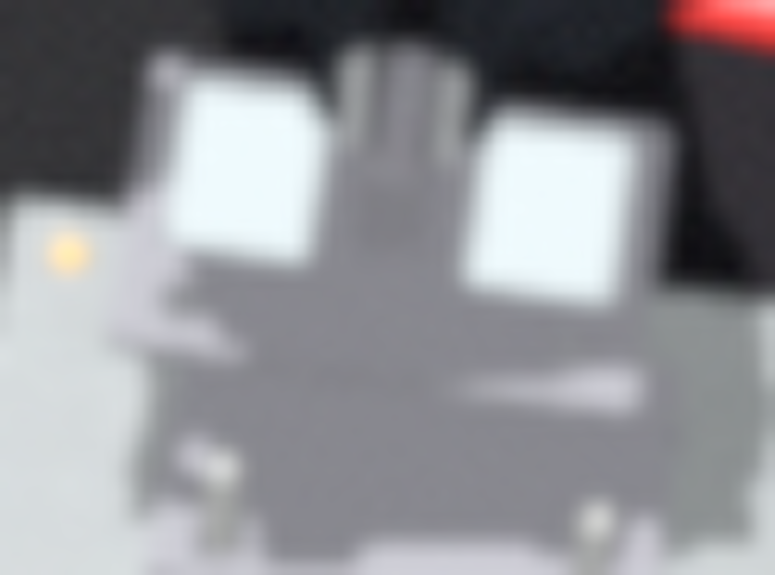

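```bash
python3 - <<'E'
from h import *
P=[(150,55),(675,122),(642,412),(113,338)] # br(-y),bl(+y),fl,fr
o=np.array([[312+(x+.5)/12.5-.5,172+(y+.5)/12.5-.5] for x,y in P])
for z in(.0819,.080):
  M=np.array([[-25,-55,0],[-25,55,0],[45,55,0],[45,-55,0]])/1e3; M[:,2]=z
  c=fit(M,{"scene":o},[.48,.05,-.17])
  M2=M.copy()
  W=lambda p:np.c_[p[0]+np.cos(p[2])*M[:,0]-np.sin(p[2])*M[:,1],p[1]+np.sin(p[2])*M[:,0]+np.cos(p[2])*M[:,1],M[:,2]]
  print((w2px("scene",W(c))-o).round(2).tolist())
# kinematic: carrier at grasp scene fit rel. to tool
t0=np.array([.4294,.2829]);a0=1.876;t1=np.array([.4691,.0433]);a1=1.394
r=np.array([.4297,.2871])-t0; th=a1-a0
R=np.array([[np.cos(th),-np.sin(th)],[np.sin(th),np.cos(th)]])
print("kin",t1+R@r,.3046+th)
f=np.array([.5213,.0451,-.1711]);print("goal",f[:2]-.033*np.array([np.cos(f[2]),np.sin(f[2])]),f[2])
E
```

```text
scene [ 0.4692  0.0429 -0.1582] res 0.64
both [ 0.4692  0.0429 -0.1582] res 0.64
[[0.64, 0.34], [-0.2, 0.06], [-0.15, -0.44], [-0.27, 0.08]]
   scene [ 0.468   0.043  -0.1582] res 0.68
both [ 0.468   0.043  -0.1582] res 0.68
[[0.68, 0.37], [-0.25, 0.08], [-0.19, -0.46], [-0.23, 0.07]]
kin [0.47131274 0.04688243] -0.1774
goal [0.48878186 0.05071879] -0.1711
```

Call:
arm_command --moves '[{"dx": 10,"dy": 4,"dz": 0,"ax": 0,"ay": 0,"az": 0.4},{"dx": 19,"dy": 7.6,"dz": 0,"ax": 0,"ay": 0,"az": 0.4},{"dx": 19,"dy": 7.6,"dz": -15,"ax": 0,"ay": 0,"az": 0.4},{"dx": 19,"dy": 7.6,"dz": -26,"ax": 0,"ay": 0,"az": 0.4},{"dx": 19,"dy": 7.6,"dz": -29,"ax": 0,"ay": 0,"az": 0.4},{"dx": 19,"dy": 7.6,"dz": -29,"ax": 0,"ay": 0,"az": 0.4}]'

```text
time: 9.85
tool_pos: [0.4875, 0.0507, 0.0587]
orientation: [-3.134, 0.004, 1.401]
force: [-0.5, 0.2, 0.0]
opening: 0.0108
```

Call:
arm_command --moves '[{"dx": 0,"dy": 0,"dz": -1,"ax": 0,"ay": 0,"az": 0},{"dx": 0,"dy": 0,"dz": -2,"ax": 0,"ay": 0,"az": 0},{"dx": 0,"dy": 0,"dz": -4,"ax": 0,"ay": 0,"az": 0},{"dx": 0,"dy": 0,"dz": -5,"ax": 0,"ay": 0,"az": 0},{"dx": 0,"dy": 0,"dz": -5,"ax": 0,"ay": 0,"az": 0}]'

```text
time: 10.27
tool_pos: [0.4875, 0.0507, 0.0537]
orientation: [-3.134, 0.004, 1.401]
force: [0.1, 0.1, -1.9]
opening: 0.0107
```

Call:
arm_command --moves '[{"dx": 0,"dy": 0,"dz": -1,"ax": 0,"ay": 0,"az": 0},{"dx": 0,"dy": 0,"dz": -2,"ax": 0,"ay": 0,"az": 0},{"dx": 0,"dy": 0,"dz": -3,"ax": 0,"ay": 0,"az": 0},{"dx": 0,"dy": 0,"dz": -3,"ax": 0,"ay": 0,"az": 0}]'

```text
time: 10.6
tool_pos: [0.4875, 0.0508, 0.0506]
orientation: [-3.134, 0.004, 1.401]
force: [-0.3, -0.1, -1.3]
opening: 0.0111
```

Call:
arm_command --moves '[{"dx": 0,"dy": 0,"dz": -1,"ax": 0,"ay": 0,"az": 0},{"dx": 0,"dy": 0,"dz": -2,"ax": 0,"ay": 0,"az": 0},{"dx": 0,"dy": 0,"dz": -3,"ax": 0,"ay": 0,"az": 0},{"dx": 0,"dy": 0,"dz": -4,"ax": 0,"ay": 0,"az": 0},{"dx": 0,"dy": 0,"dz": -4,"ax": 0,"ay": 0,"az": 0}]'

```text
time: 11.02
tool_pos: [0.4873, 0.0507, 0.0464]
orientation: [-3.134, 0.004, 1.401]
force: [-0.3, 0.3, -0.9]
opening: 0.0109
```

Call:
arm_command --moves '[{"dx": 0,"dy": 0,"dz": -1.5,"ax": 0,"ay": 0,"az": 0},{"dx": 0,"dy": 0,"dz": -3,"ax": 0,"ay": 0,"az": 0},{"dx": 0,"dy": 0,"dz": -5,"ax": 0,"ay": 0,"az": 0},{"dx": 0,"dy": 0,"dz": -7,"ax": 0,"ay": 0,"az": 0},{"dx": 0,"dy": 0,"dz": -9,"ax": 0,"ay": 0,"az": 0},{"dx": 0,"dy": 0,"dz": -9,"ax": 0,"ay": 0,"az": 0}]'

```text
time: 11.52
tool_pos: [0.4871, 0.0507, 0.0369]
orientation: [-3.133, 0.005, 1.401]
force: [0.1, -0.3, -1.2]
opening: 0.0105
```

Call:
arm_command --moves '[{"dx": 0,"dy": 0,"dz": -2,"ax": 0,"ay": 0,"az": 0},{"dx": 0,"dy": 0,"dz": -4,"ax": 0,"ay": 0,"az": 0},{"dx": 0,"dy": 0,"dz": -6,"ax": 0,"ay": 0,"az": 0},{"dx": 0,"dy": 0,"dz": -8,"ax": 0,"ay": 0,"az": 0},{"dx": 0,"dy": 0,"dz": -10,"ax": 0,"ay": 0,"az": 0},{"dx": 0,"dy": 0,"dz": -11,"ax": 0,"ay": 0,"az": 0},{"dx": 0,"dy": 0,"dz": -11,"ax": 0,"ay": 0,"az": 0}]'

```text
time: 12.1
tool_pos: [0.487, 0.0507, 0.0257]
orientation: [-3.133, 0.005, 1.401]
force: [0.1, 0.0, -1.2]
opening: 0.0109
```

Call:
arm_command --moves '[{"dx": 0,"dy": 0,"dz": -1,"ax": 0,"ay": 0,"az": 0},{"dx": 0,"dy": 0,"dz": -2,"ax": 0,"ay": 0,"az": 0},{"dx": 0,"dy": 0,"dz": -2.5,"ax": 0,"ay": 0,"az": 0},{"dx": 0,"dy": 0,"dz": -2.5,"ax": 0,"ay": 0,"az": 0}]'

```text
time: 12.43
tool_pos: [0.4869, 0.0507, 0.0231]
orientation: [-3.133, 0.005, 1.401]
force: [0.2, 0.8, -0.4]
opening: 0.011
```

Call:
arm_command --moves '[{"dx": 0,"dy": 0,"dz": -0.5,"ax": 0,"ay": 0,"az": 0},{"dx": 0,"dy": 0,"dz": -1,"ax": 0,"ay": 0,"az": 0},{"dx": 0,"dy": 0,"dz": -1,"ax": 0,"ay": 0,"az": 0}]'

```text
time: 12.68
tool_pos: [0.4871, 0.0507, 0.0228]
orientation: [-3.133, 0.005, 1.401]
force: [-6.6, 0.5, 18.9]
opening: 0.0106
```

Contact comes at TCP z 22.8 mm, matching an underside height of 12 mm: the carrier is down on the stack. I'll release and withdraw.

Call:
arm_command --moves '[{"dx": 0,"dy": 0,"dz": 0.5,"ax": 0,"ay": 0,"az": 0},{"dx": 0,"dy": 0,"dz": 0.5,"ax": 0,"ay": 0,"az": 0},{"dx": 0,"dy": 0,"dz": 0.5,"ax": 0,"ay": 0,"az": 0},{"dx": 0,"dy": 0,"dz": 0.5,"ax": 0,"ay": 0,"az": 0},{"dx": 0,"dy": 0,"dz": 20,"ax": 0,"ay": 0,"az": 0},{"dx": 0,"dy": 0,"dz": 60,"ax": 0,"ay": 0,"az": 0},{"dx": 0,"dy": 0,"dz": 100,"ax": 0,"ay": 0,"az": 0},{"dx": 0,"dy": 0,"dz": 140,"ax": 0,"ay": 0,"az": 0},{"dx": 0,"dy": 0,"dz": 140,"ax": 0,"ay": 0,"az": 0}]' --hand 0.45

```text
time: 13.43
tool_pos: [0.4901, 0.051, 0.1695]
orientation: [-3.142, 0.001, 1.401]
force: [0.9, 0.2, -0.1]
opening: 0.0385
```

Next, shut the fingers and move above the raised lever.

Call:
arm_command --moves '[{"dx": 40,"dy": -7,"dz": 0,"ax": 0,"ay": 0,"az": 0},{"dx": 80,"dy": -14,"dz": 0,"ax": 0,"ay": 0,"az": 0},{"dx": 118,"dy": -21,"dz": 0,"ax": 0,"ay": 0,"az": 0},{"dx": 118,"dy": -21,"dz": -30,"ax": 0,"ay": 0,"az": 0},{"dx": 118,"dy": -21,"dz": -49,"ax": 0,"ay": 0,"az": 0},{"dx": 118,"dy": -21,"dz": -49,"ax": 0,"ay": 0,"az": 0}]' --hand 0

```text
time: 13.93
tool_pos: [0.6062, 0.0297, 0.1163]
orientation: [-3.136, 0.003, 1.401]
force: [-0.5, 0.5, -0.6]
opening: 0.0002
```

```bash
python3 - <<'E'
from h import *
a=np.mean([robot.grab_frame("scene").astype(float) for _ in range(3)],0)[:,:,::-1]
c=lambda x0,y0,w,h,s:cv2.resize(255*(np.clip(a[y0:y0+h,x0:x0+w]/255,0,1))**.6,None,fx=s,fy=s,interpolation=cv2.INTER_CUBIC).clip(0,255).astype(np.uint8)
cv2.imwrite("pics/e6.png",c(300,180,80,60,9))
st=robot.state();print(st["tool_pos"],st["force"])
X=np.array([[87,.0],[98,0]]);
for t in (0,1.0):
  th=t;r=.094;Xf=.06+r*np.cos(th);print(t,w2px("scene",[.5213+.9854*Xf,.0451-.1703*Xf,.03+r*np.sin(th)]))
E
```

```text
[0.60833016 0.0300944  0.12144653] [-1.05557058  0.33759652  1.09376547]
0 [[336.06478016 267.24306684]]
1.0 [[339.62814816 238.05773254]]
```

View pics/e6.png

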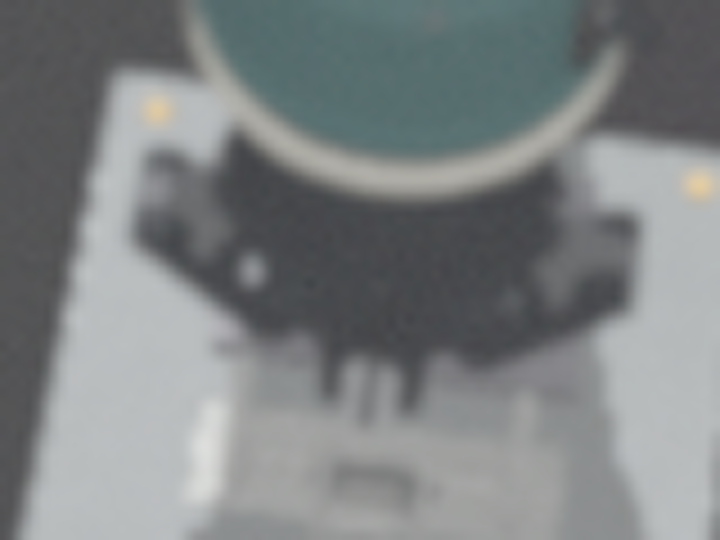

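The fingers hang over the lever, near crop (370,400). I'll press down along the arc, with checks.

Call:
arm_command --moves '[{"dx": 0,"dy": 0,"dz": -10,"ax": 0,"ay": 0,"az": 0},{"dx": 0,"dy": 0,"dz": -20,"ax": 0,"ay": 0,"az": 0},{"dx": 5.5,"dy": -1,"dz": -25,"ax": 0,"ay": 0,"az": 0},{"dx": 11,"dy": -2,"dz": -30,"ax": 0,"ay": 0,"az": 0},{"dx": 11,"dy": -2,"dz": -30,"ax": 0,"ay": 0,"az": 0}]'

```text
time: 14.5
tool_pos: [0.62, 0.0278, 0.0905]
orientation: [-3.142, 0.001, 1.401]
force: [-0.9, 1.3, 0.7]
opening: -0.0
```

Call:
arm_command --moves '[{"dx": 2.5,"dy": -0.4,"dz": -3,"ax": 0,"ay": 0,"az": 0},{"dx": 5,"dy": -0.8,"dz": -5,"ax": 0,"ay": 0,"az": 0},{"dx": 7,"dy": -1.2,"dz": -8,"ax": 0,"ay": 0,"az": 0},{"dx": 9.5,"dy": -1.6,"dz": -11,"ax": 0,"ay": 0,"az": 0},{"dx": 9.5,"dy": -1.6,"dz": -11,"ax": 0,"ay": 0,"az": 0}]'

```text
time: 14.92
tool_pos: [0.6299, 0.0261, 0.0793]
orientation: [3.141, 0.001, 1.4]
force: [-0.8, -0.5, 5.6]
opening: -0.0002
```

Call:
arm_command --moves '[{"dx": 2,"dy": -0.3,"dz": -3,"ax": 0,"ay": 0,"az": 0},{"dx": 4,"dy": -0.7,"dz": -6,"ax": 0,"ay": 0,"az": 0},{"dx": 5.5,"dy": -0.9,"dz": -9,"ax": 0,"ay": 0,"az": 0},{"dx": 7,"dy": -1.2,"dz": -12,"ax": 0,"ay": 0,"az": 0},{"dx": 7,"dy": -1.2,"dz": -12,"ax": 0,"ay": 0,"az": 0}]'

```text
time: 15.33
tool_pos: [0.6369, 0.0249, 0.0671]
orientation: [-3.141, 0.001, 1.4]
force: [-2.2, 0.9, 4.9]
opening: -0.0001
```

Call:
arm_command --moves '[{"dx": 1,"dy": -0.2,"dz": -3,"ax": 0,"ay": 0,"az": 0},{"dx": 2,"dy": -0.3,"dz": -6,"ax": 0,"ay": 0,"az": 0},{"dx": 4,"dy": -0.7,"dz": -9,"ax": 0,"ay": 0,"az": 0},{"dx": 5,"dy": -0.9,"dz": -12,"ax": 0,"ay": 0,"az": 0},{"dx": 5,"dy": -0.9,"dz": -12,"ax": 0,"ay": 0,"az": 0}]'

```text
time: 15.75
tool_pos: [0.6426, 0.0239, 0.0554]
orientation: [3.14, 0.001, 1.4]
force: [0.4, 0.5, 8.5]
opening: 0.0
```

Call:
arm_command --moves '[{"dx": 1,"dy": -0.2,"dz": -3,"ax": 0,"ay": 0,"az": 0},{"dx": 2,"dy": -0.3,"dz": -6,"ax": 0,"ay": 0,"az": 0},{"dx": 3,"dy": -0.5,"dz": -9,"ax": 0,"ay": 0,"az": 0},{"dx": 4,"dy": -0.7,"dz": -12,"ax": 0,"ay": 0,"az": 0},{"dx": 4,"dy": -0.7,"dz": -12,"ax": 0,"ay": 0,"az": 0}]'

```text
time: 16.17
tool_pos: [0.6479, 0.023, 0.0442]
orientation: [3.138, 0.001, 1.4]
force: [2.3, -0.3, 10.6]
opening: 0.0001
```

Call:
arm_command --moves '[{"dx": 1,"dy": -0.2,"dz": -2,"ax": 0,"ay": 0,"az": 0},{"dx": 2,"dy": -0.3,"dz": -4,"ax": 0,"ay": 0,"az": 0},{"dx": 3,"dy": -0.5,"dz": -6,"ax": 0,"ay": 0,"az": 0},{"dx": 4,"dy": -0.7,"dz": -8,"ax": 0,"ay": 0,"az": 0},{"dx": 4,"dy": -0.7,"dz": -8,"ax": 0,"ay": 0,"az": 0}]'

```text
time: 16.58
tool_pos: [0.6512, 0.0225, 0.0361]
orientation: [3.139, 0.001, 1.4]
force: [-6.2, 1.2, 6.8]
opening: 0.0001
```

Call:
arm_command --moves '[{"dx": 0,"dy": 0,"dz": -1,"ax": 0,"ay": 0,"az": 0},{"dx": 0,"dy": 0,"dz": -2.5,"ax": 0,"ay": 0,"az": 0},{"dx": 0,"dy": 0,"dz": -4,"ax": 0,"ay": 0,"az": 0},{"dx": 0,"dy": 0,"dz": -4,"ax": 0,"ay": 0,"az": 0}]'

```text
time: 16.92
tool_pos: [0.6519, 0.0224, 0.0328]
orientation: [3.138, 0.0, 1.4]
force: [-1.1, -0.5, 9.8]
opening: 0.0002
```

Call:
arm_command --moves '[{"dx": 0,"dy": 0,"dz": -1,"ax": 0,"ay": 0,"az": 0},{"dx": 0,"dy": 0,"dz": -2,"ax": 0,"ay": 0,"az": 0},{"dx": 0,"dy": 0,"dz": -3,"ax": 0,"ay": 0,"az": 0},{"dx": 0,"dy": 0,"dz": -3,"ax": 0,"ay": 0,"az": 0}]'

```text
time: 17.25
tool_pos: [0.6525, 0.0223, 0.0306]
orientation: [3.136, 0.0, 1.4]
force: [-1.8, -0.7, 10.3]
opening: 0.0003
```

Call:
arm_command --moves '[{"dx": 0,"dy": 0,"dz": -1,"ax": 0,"ay": 0,"az": 0},{"dx": 0,"dy": 0,"dz": -2,"ax": 0,"ay": 0,"az": 0},{"dx": 0,"dy": 0,"dz": -3,"ax": 0,"ay": 0,"az": 0},{"dx": 0,"dy": 0,"dz": -3,"ax": 0,"ay": 0,"az": 0}]'

```text
time: 17.58
tool_pos: [0.653, 0.0223, 0.0283]
orientation: [3.135, -0.0, 1.4]
force: [-1.9, -0.9, 9.2]
opening: -0.0004
```

Call:
arm_command --moves '[{"dx": 0,"dy": 0,"dz": -1,"ax": 0,"ay": 0,"az": 0},{"dx": 0,"dy": 0,"dz": -2,"ax": 0,"ay": 0,"az": 0},{"dx": 0,"dy": 0,"dz": -3,"ax": 0,"ay": 0,"az": 0},{"dx": 0,"dy": 0,"dz": -3,"ax": 0,"ay": 0,"az": 0}]'

```text
time: 17.92
tool_pos: [0.6535, 0.0222, 0.0261]
orientation: [3.134, -0.0, 1.4]
force: [-1.9, -0.8, 9.9]
opening: 0.0002
```

Call:
arm_command --moves '[{"dx": 0,"dy": 0,"dz": -1,"ax": 0,"ay": 0,"az": 0},{"dx": 0,"dy": 0,"dz": -2,"ax": 0,"ay": 0,"az": 0},{"dx": 0,"dy": 0,"dz": -3,"ax": 0,"ay": 0,"az": 0},{"dx": 0,"dy": 0,"dz": -3,"ax": 0,"ay": 0,"az": 0}]'

```text
time: 18.25
tool_pos: [0.6539, 0.0222, 0.0237]
orientation: [3.133, -0.0, 1.4]
force: [-1.9, -0.6, 8.5]
opening: 0.0002
```

Call:
arm_command --moves '[{"dx": 0,"dy": 0,"dz": -1,"ax": 0,"ay": 0,"az": 0},{"dx": 0,"dy": 0,"dz": -2,"ax": 0,"ay": 0,"az": 0},{"dx": 0,"dy": 0,"dz": -3,"ax": 0,"ay": 0,"az": 0},{"dx": 0,"dy": 0,"dz": -3,"ax": 0,"ay": 0,"az": 0}]'

```text
time: 18.58
tool_pos: [0.6542, 0.0221, 0.0213]
orientation: [3.132, -0.001, 1.4]
force: [-1.1, 0.1, 7.9]
opening: -0.0002
```

Call:
arm_command --moves '[{"dx": 0,"dy": 0,"dz": -1,"ax": 0,"ay": 0,"az": 0},{"dx": 0,"dy": 0,"dz": -2,"ax": 0,"ay": 0,"az": 0},{"dx": 0,"dy": 0,"dz": -3,"ax": 0,"ay": 0,"az": 0},{"dx": 0,"dy": 0,"dz": -3,"ax": 0,"ay": 0,"az": 0}]'

```text
time: 18.92
tool_pos: [0.6544, 0.0221, 0.0189]
orientation: [3.132, -0.001, 1.4]
force: [-2.4, 0.2, 8.5]
opening: -0.0003
```

Call:
arm_command --moves '[{"dx": 0,"dy": 0,"dz": -1,"ax": 0,"ay": 0,"az": 0},{"dx": 0,"dy": 0,"dz": -2,"ax": 0,"ay": 0,"az": 0},{"dx": 0,"dy": 0,"dz": -2,"ax": 0,"ay": 0,"az": 0}]'

```text
time: 19.17
tool_pos: [0.6545, 0.022, 0.0174]
orientation: [3.131, -0.001, 1.4]
force: [-2.9, -0.1, 8.1]
opening: -0.0004
```

Call:
arm_command --moves '[{"dx": 0,"dy": 0,"dz": -1,"ax": 0,"ay": 0,"az": 0},{"dx": 0,"dy": 0,"dz": -2,"ax": 0,"ay": 0,"az": 0},{"dx": 0,"dy": 0,"dz": -2.5,"ax": 0,"ay": 0,"az": 0},{"dx": 0,"dy": 0,"dz": -2.5,"ax": 0,"ay": 0,"az": 0}]'

```text
time: 19.5
tool_pos: [0.6546, 0.022, 0.0154]
orientation: [3.131, -0.001, 1.4]
force: [-2.0, -0.2, 8.1]
opening: 0.0
```

Call:
arm_command --moves '[{"dx": 0,"dy": 0,"dz": -1,"ax": 0,"ay": 0,"az": 0},{"dx": 0,"dy": 0,"dz": -2,"ax": 0,"ay": 0,"az": 0},{"dx": 0,"dy": 0,"dz": -2,"ax": 0,"ay": 0,"az": 0}]'

```text
time: 19.75
tool_pos: [0.6546, 0.022, 0.0138]
orientation: [3.131, -0.001, 1.4]
force: [-2.1, -0.3, 7.3]
opening: -0.0002
```

Call:
arm_command --moves '[{"dx": 0,"dy": 0,"dz": -1,"ax": 0,"ay": 0,"az": 0},{"dx": 0,"dy": 0,"dz": -2,"ax": 0,"ay": 0,"az": 0},{"dx": 0,"dy": 0,"dz": -2.5,"ax": 0,"ay": 0,"az": 0},{"dx": 0,"dy": 0,"dz": -2.5,"ax": 0,"ay": 0,"az": 0}]'

```text
time: 20.08
tool_pos: [0.6545, 0.022, 0.0115]
orientation: [3.131, -0.001, 1.4]
force: [-1.4, -1.0, 2.3]
opening: -0.0003
```

Call:
arm_command --moves '[{"dx": 0,"dy": 0,"dz": -1,"ax": 0,"ay": 0,"az": 0},{"dx": 0,"dy": 0,"dz": -2,"ax": 0,"ay": 0,"az": 0},{"dx": 0,"dy": 0,"dz": -2,"ax": 0,"ay": 0,"az": 0}]'

```text
time: 20.33
tool_pos: [0.6545, 0.022, 0.0094]
orientation: [3.131, -0.001, 1.4]
force: [-1.3, 0.4, 3.0]
opening: -0.0001
```

The force dropped from 7.3 to 2.3 N, which is the click. I'll press on gently to the stop.

Call:
arm_command --moves '[{"dx": 0,"dy": 0,"dz": -1,"ax": 0,"ay": 0,"az": 0},{"dx": 0,"dy": 0,"dz": -2,"ax": 0,"ay": 0,"az": 0},{"dx": 0,"dy": 0,"dz": -2,"ax": 0,"ay": 0,"az": 0}]'

```text
time: 20.58
tool_pos: [0.6544, 0.022, 0.0072]
orientation: [3.131, -0.001, 1.4]
force: [-2.0, -0.2, 4.1]
opening: 0.0001
```

Call:
arm_command --moves '[{"dx": 0,"dy": 0,"dz": -0.7,"ax": 0,"ay": 0,"az": 0},{"dx": 0,"dy": 0,"dz": -1.3,"ax": 0,"ay": 0,"az": 0},{"dx": 0,"dy": 0,"dz": -1.3,"ax": 0,"ay": 0,"az": 0}]'

```text
time: 20.83
tool_pos: [0.6543, 0.022, 0.0057]
orientation: [3.131, -0.001, 1.4]
force: [-1.0, 1.3, 5.6]
opening: 0.0006
```

Call:
arm_command --moves '[{"dx": 0,"dy": 0,"dz": -0.7,"ax": 0,"ay": 0,"az": 0},{"dx": 0,"dy": 0,"dz": -1.3,"ax": 0,"ay": 0,"az": 0},{"dx": 0,"dy": 0,"dz": -1.3,"ax": 0,"ay": 0,"az": 0}]'

```text
time: 21.08
tool_pos: [0.6542, 0.022, 0.0045]
orientation: [3.131, -0.001, 1.4]
force: [-3.0, -0.1, 8.1]
opening: -0.0001
```

Call:
arm_command --moves '[{"dx": 0,"dy": 0,"dz": -0.7,"ax": 0,"ay": 0,"az": 0},{"dx": 0,"dy": 0,"dz": -1.2,"ax": 0,"ay": 0,"az": 0},{"dx": 0,"dy": 0,"dz": -1.2,"ax": 0,"ay": 0,"az": 0}]'

```text
time: 21.33
tool_pos: [0.6543, 0.0221, 0.0039]
orientation: [3.131, -0.001, 1.4]
force: [-6.2, 1.2, 14.9]
opening: -0.0001
```

Call:
arm_command --moves '[{"dx": 0,"dy": 0,"dz": -0.5,"ax": 0,"ay": 0,"az": 0},{"dx": 0,"dy": 0,"dz": -0.9,"ax": 0,"ay": 0,"az": 0}]'

```text
time: 21.5
tool_pos: [0.6542, 0.0222, 0.0037]
orientation: [3.131, -0.001, 1.4]
force: [-8.0, -0.1, 19.0]
opening: 0.0001
```

Call:
arm_command --moves '[{"dx": 0,"dy": 0,"dz": 4,"ax": 0,"ay": 0,"az": 0},{"dx": 0,"dy": 0,"dz": 10,"ax": 0,"ay": 0,"az": 0},{"dx": 0,"dy": 0,"dz": 20,"ax": 0,"ay": 0,"az": 0},{"dx": 0,"dy": 0,"dz": 40,"ax": 0,"ay": 0,"az": 0},{"dx": 0,"dy": 0,"dz": 80,"ax": 0,"ay": 0,"az": 0},{"dx": 0,"dy": 0,"dz": 120,"ax": 0,"ay": 0,"az": 0},{"dx": 0,"dy": 0,"dz": 160,"ax": 0,"ay": 0,"az": 0},{"dx": -40,"dy": 15,"dz": 180,"ax": 0,"ay": 0,"az": 0},{"dx": -70,"dy": 45,"dz": 180,"ax": 0,"ay": 0,"az": 0},{"dx": -90,"dy": 80,"dz": 180,"ax": 0,"ay": 0,"az": 0}]'

```text
time: 22.33
tool_pos: [0.565, 0.0975, 0.1857]
orientation: [3.129, -0.002, 1.396]
force: [1.8, 0.9, 0.2]
opening: 0.0002
```

Call:
arm_command --moves '[{"dx": -20,"dy": 40,"dz": 10,"ax": 0,"ay": 0,"az": 0},{"dx": -40,"dy": 80,"dz": 20,"ax": 0,"ay": 0,"az": 0},{"dx": -60,"dy": 118,"dz": 20,"ax": 0,"ay": 0,"az": 0},{"dx": -80,"dy": 154,"dz": 20,"ax": 0,"ay": 0,"az": 0},{"dx": -100,"dy": 190,"dz": 20,"ax": 0,"ay": 0,"az": 0},{"dx": -120,"dy": 226,"dz": 20,"ax": 0,"ay": 0,"az": 0},{"dx": -140,"dy": 260,"dz": 20,"ax": 0,"ay": 0,"az": 0},{"dx": -150,"dy": 290,"dz": 20,"ax": 0,"ay": 0,"az": 0},{"dx": -160,"dy": 320,"dz": 20,"ax": 0,"ay": 0,"az": 0}]'

```text
time: 23.08
tool_pos: [0.4029, 0.4199, 0.2064]
orientation: [3.129, -0.003, 1.398]
force: [0.8, 0.2, 0.1]
opening: -0.0
```

The stop is proven at 19 N and the arm is clear. All 12 picture views are used, so I'll check by numbers: the lever region and the other objects against the first frame, and the filed carrier's coupons.

```bash
python3 - <<'E'
from h import *
a=robot.grab_frame("scene")[:,:,::-1].copy(); t=robot.grab_frame("top")[:,:,::-1].copy()
s=cv2.imread("pics/raw_s1.png"); t0=cv2.imread("pics/raw_t1.png"); s4=cv2.imread("pics/raw_s4.png")
d=lambda x,y:np.abs(cv2.GaussianBlur(x,(3,3),0).astype(int)-cv2.GaussianBlur(y,(3,3),0)).max(2)
def box(D,x0,y0,x1,y1):return D[y0:y1,x0:x1].mean().round(1),D[y0:y1,x0:x1].max()
D=d(a,s);print("lever bar vs shut",box(D,326,235,352,272),"vs open",box(d(a,s4),326,235,352,272))
print("arches",box(D,320,205,366,235),"blank",box(D,190,168,245,205),"right objs",box(D,100,240,260,300),"core/weight",box(D,420,235,500,270),"dish",box(D,475,195,512,225),"red",box(D,350,135,450,178))
for n,D in(("scene",D),("top",d(t,t0))):
  m=(D>45).astype(np.uint8);k,_,st,_=cv2.connectedComponentsWithStats(m)
  print(n,[tuple(x) for x in st[1:] if x[4]>12])
# coupon/bright-plate location after filing: fit using same colour mask as at start
def mask(I):b=I.astype(int);return ((b[:,:,0]>175)&(b[:,:,0]-b[:,:,2]>8)).astype(np.uint8)
for nm,I,box_ in(("before",s,(400,165,466,215)),("after",a,(310,170,380,225))):
  x0,y0,x1,y1=box_;k,_,st,c=cv2.connectedComponentsWithStats(mask(I)[y0:y1,x0:x1])
  print(nm,[(st[i,4],(c[i]+[x0,y0]).round(1)) for i in range(1,k) if st[i,4]>25])
  zt=.005 if nm=="before" else .017
  P=np.array([.4297,.2871,.3046]) if nm=="before" else np.array([.4888,.0507,-.1711])
  for i in range(1,k):
    if st[i,4]>25:
      w=px2w("scene",*(c[i]+[x0,y0]),zt)[:2]-P[:2];cc,ss=np.cos(P[2]),np.sin(P[2]);print("  local mm",(1e3*np.array([cc*w[0]+ss*w[1],-ss*w[0]+cc*w[1]])).round(1))
print(robot.state()["time"])
E
```

```text
lever bar vs shut (np.float64(0.7), np.int64(2)) vs open (np.float64(17.5), np.int64(116))
arches (np.float64(7.0), np.int64(60)) blank (np.float64(0.9), np.int64(3)) right objs (np.float64(1.0), np.int64(5)) core/weight (np.float64(1.0), np.int64(4)) dish (np.float64(1.2), np.int64(15)) red (np.float64(8.6), np.int64(81))
scene [(np.int32(284), np.int32(0), np.int32(4), np.int32(9), np.int32(24)), (np.int32(291), np.int32(0), np.int32(14), np.int32(20), np.int32(79)), (np.int32(311), np.int32(0), np.int32(26), np.int32(42), np.int32(348)), (np.int32(359), np.int32(0), np.int32(6), np.int32(19), np.int32(65)), (np.int32(502), np.int32(0), np.int32(42), np.int32(19), np.int32(621)), (np.int32(569), np.int32(0), np.int32(7), np.int32(11), np.int32(46)), (np.int32(583), np.int32(1), np.int32(17), np.int32(14), np.int32(55)), (np.int32(587), np.int32(0), np.int32(7), np.int32(8), np.int32(37)), (np.int32(596), np.int32(0), np.int32(32), np.int32(12), np.int32(282)), (np.int32(536), np.int32(10), np.int32(39), np.int32(26), np.int32(196)), (np.int32(538), np.int32(17), np.int32(8), np.int
[... 1224 characters left out ...]
, np.int32(317), np.int32(6), np.int32(5), np.int32(19)), (np.int32(281), np.int32(320), np.int32(55), np.int32(61), np.int32(778)), (np.int32(338), np.int32(335), np.int32(16), np.int32(14), np.int32(73)), (np.int32(302), np.int32(374), np.int32(9), np.int32(3), np.int32(18)), (np.int32(328), np.int32(385), np.int32(8), np.int32(9), np.int32(43)), (np.int32(312), np.int32(391), np.int32(9), np.int32(4), np.int32(15))]
before [(np.int32(99), array([438.4, 185.7])), (np.int32(110), array([418.1, 191.1]))]
  local mm [ 0.7 32.5]
  local mm [ -0.8 -30.2]
after [(np.int32(110), array([333.5, 203.3])), (np.int32(107), array([356.6, 206.6]))]
  local mm [ -1.2 -33.7]
  local mm [-0.9 30.1]
23.1833
```

```bash
python3 -c "
from bench import robot
print(robot.sign_off())"
```

```text
the job is handed in; nothing more can be done
None
```

I filed the two-hole carrier and handed the job in at about 23 s; sign-off reports no verdict. I pinched the lever and lifted it until the rings sprang open. Then I threaded the carrier onto both posts and pressed the lever down with the fingers shut.

**Checks that agreed**
- **Carrier:** it went down the posts without resistance and touched the stack at the expected height, underside at about 12 mm, with 18.9 N of contact. Afterwards its coupons showed within about 2–3 mm of the filed position.
- **Click and stop:** the lever force fell from 7.3 to 2.3 N below level, which was the click. It then rose to 19 N at the stop, the highest lever force I read at the end of any move.
- **Lever and bench:** after letting go, the lever matched the first picture of it shut almost exactly. The blank, jar, vial, screwdriver, core, weight and dish showed no change.

**Checks that failed or disagreed**
- **First pinch:** it closed above the bar and touched nothing. The fingertips seemed about 30 mm higher than the stated geometry, so I redid it lower by feel.
- **Cameras:** the two differed by about 2–4 mm in y, so I aligned the carrier using the scene camera alone.
- **Not seen directly:** I had used all 12 picture views, so the final state was checked by image numbers only. The red look-alikes' area differed from the start picture, probably from the arm and its shadow; I never went down near them.

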